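Dial open the medicine lock box

ROBOT

A 6-joint arm with a two-finger parallel gripper is mounted at the origin on the work surface. World frame = base frame: x ahead of the robot, y to its left, z up, the work surface at z = 0. Lengths are in m, angles in degrees, forces in N, time in s.
With the tool pointing down it reaches from about 0.4 to 0.825 m from the base axis. Payload 7 kg.
Tool frame: the origin (TCP) lies on the centre line of the jaws, within the pads' length; the fingertips stand 22 mm ahead of it and the grasp point (between the pads) lies 3 mm ahead of it; z points along the fingers, y is the line along which they close (so a half turn about z gives the same grasp; the last joint's range is limited). The gripper opens to 88 mm and grips with 3 to 60 N. Pads are 19 mm wide; open, the fingers measure 130 mm over their backs; the gripper's body (78 mm by 193 mm) begins 47 mm behind the grasp point.
Start: joints at [91.851, 20.546, 0.682, 0, -70.136, -16.507], TCP at [0.171, 0.653, 0.249] pointing down, gripper open.
Joint ranges: [-176.03, 176.03], [-82.01, 121.73], [-58.28, 71.71], [-173.87, 95.51], [-174.79, -0.11], [-173.66, 173.66]. Speed limits (degrees/s): [136.94, 136.94, 172.46, 180, 180, 180].

INTERFACE

Orientations are given as [roll, pitch, yaw] about the fixed x, y, z axes, in that order (R = Rz(yaw) Ry(pitch) Rx(roll)).
In Python, from plant import get_state, cams, r gives the robot as it stands.
- The arm moves only by the tool apply_moves, never from a script. Its argument "targets" is a list of rows, each an object with "dp": the shift along the world's x, y, z in m, a list of three; "yaw": the turn about the world's z in degrees. In form: [{"dp": [x, y, z], "yaw": yaw}, ...]. A call has 1 to 20 rows; each row is the pose to reach, as a shift and turn from the pose commanded when the call began; what a row does not reach only later rows make up. A row lasts 1/12 s, in which the tool goes at most 41.7 mm and 7.16 degrees, less where a joint would pass 70% of its speed; a pose out of reach is approached as far as the arm can. A call with a gripper value outside its range is refused whole. "grip" is the gripper command: -1 is fully open, 1 is shut, values between are in proportion, set as the call begins (left out, the last holds). The fingers move at their own pace and stop on an object; "squeeze" is the grip in N (left out, the last holds). Time passes only in rows, so rows that repeat a pose let the fingers close. It gives the time, the measured TCP pose, the force, the opening and the grip force at its end, in the units of the state.
- get_state(): the state, without advancing time (a new reading comes with each control period).
- cams.capture(name): name is "scene" or "top" or "wrist"; returns a dict with "image" (420x560x3 uint8, red, green, blue), "range_z" (420x560 float32, m along the optical axis (not along the pixel's ray), 0 where there is no reading), "fx", "fy", "cx", "cy" (pixels), "R" (3x3) and "t" (3): a world point X has camera coordinates R X + t; the wrist camera has in their place "T_tool_cam" (4x4, takes a point from camera to tool coordinates, whose origin is the TCP and whose axes are the flange's). Camera axes: x right, y down, z forward; pixel columns grow to the right and rows downward; lengths in m; the calibration is good to about 2 mm. A picture is of the moment at which its call begins: read the wrist's pose just before it.
- r.close_job(): hands the job in; it is judged then, once.
The state is a dict: "time_s": time; "joints": joint angles; "qd": joint speeds; "joint_torque": joint torques, N m; "tcp_pos": TCP position; "eef_rot": TCP orientation; "contact_force": force on the tool from outside, world axes, zero at the start; "moment": the same for the moment, N m; "gripper_width": finger opening in m; "gripper_force": force on a finger pad.
Only numpy, scipy, OpenCV 4.12 (cv2) and the standard library are available. Lean on these libraries where they do the work, as an engineer would, in place of code of your own. Each camera call takes 0.05 s, during which the arm holds its last target. There are 200 camera calls.

TASK

Open the grey medicine lock box on the pull-out tray: bring its left dial to 3 and its right dial to 6, going gently and by feel, because the worn lock lets go somewhere close to each number and then stops that dial, and it must not be forced there. Then slide the blue lid sideways by its handle until it is fully open, again without forcing it, let go of everything, and leave the other things where they are.

Things in the scene. Friction and masses are not known exactly. Their poses are not given: they have to be found in the camera images.
- lock_box: grey steel box fixed to the tray, 170 (its x) x 220 (its y) x 70 mm high; origin at the centre of its underside. Its x points away from the robot at yaw 0, its y to the robot's left. The half nearer the robot (x below 0) is a flat deck with two dials; the far half a compartment under a blue sliding lid. Two spring bolts inside, one per dial, lock the lid; the dials work independently.
- box_top (a point): centre of the box's 70 mm high top. When a dial's hidden gate meets its bolt, the bolt springs in for good: resistance falls off or the dial is drawn on for about 0.1 rad, then it is caught (play 0.04 rad each way) and resistance rises steeply, 0.15 N m and more above before: that side is free. The lock is worn: a gate lies anywhere within 0.33 rad either side of its number, unseen, different each time.
- lock_core: the two bolts' carrier, hidden inside and fixed to the box; origin at the box centre, 50 mm above the underside. Force on the bolts must stay below 15 N: a caught dial bears on its bolt at 36 mm radius, so 0.5 N m beyond its free turning torque is too much, as is 15 N of pull on the locked lid. A dial left pressed keeps pressing: ease it back some 0.08 rad. The bolt springs give 3 N.
- left_dial (a joint): angle of the left dial (box x -45, y +55 mm), rad, growing clockwise seen from above; 0 when its orange pointer points along box +x, at the long red mark for 0. Eight marks round it, 0 to 7 clockwise: n at n x 0.785 rad (3 at 2.356); 4 has a longer light-blue mark. It starts 0.55 to 1.0 rad short of 3, so turn it clockwise. Turning takes 0.05 to 0.2 N m (25 N grip).
- right_dial (a joint): the same for the right dial (box x -45, y -55 mm); its number 6 is at 4.712 rad. It starts 0.55 to 1.0 rad past 6, so turn it anticlockwise.
- left_dial_grip (a point): centre of the left dial's grip bar, on the dial's vertical axis, 18 mm above the deck. Grey plastic bar 42 mm long, 10 mm thick, from 7 to 29 mm above the deck, lying along the pointer direction, with an orange stripe on top of the end that points to the number; below it a round skirt of 22 mm radius.
- right_dial_grip (a point): the same for the right dial.
- lid_handle (a point): centre of the white handle on the blue lid: a bar 40 mm long (box x), 12 mm thick (box y), 22 mm high, standing on the lid, from 6.5 to 28.5 mm above the box's 70 mm top. It is pinched across box y.
- lid (a joint): how far the lid has slid, m: 0 shut, 0.075 at its end stop. It slides towards the box's own -y (to the robot's right); it moves with about 2 N once both bolts are in and stays where it is left.
- meter_case: black glucose meter case, 110 x 60 x 34 mm, loose on the tray; leave alone
- pill_box: clear pill box, 100 x 55 x 24 mm, loose on the tray; leave alone
- lancet_holder: closed blue and white lancet holder, 90 x 20 x 18 mm, loose on the tray; leave alone
- emery_tool: steel emery tool with grey grip, 128 x 16 x 8 mm, loose on the tray; leave alone
- tumbler: white ceramic tumbler, 72 mm wide, 95 mm high, on the cabinet's fixed shelf 180 mm above the table; leave alone
- amber_bottle: capped amber bottle, 56 mm wide, 110 mm high, on the same shelf; leave alone
- cotton_jar: glass jar, 80 mm wide, 90 mm high, on the table to the right of the tray; leave alone

How it is judged:
By the outcome, as a careful person would: the job done as asked, in the order asked, and still so for the second after the job is handed in, with the robot touching nothing.
It also fails if it takes over 72 s, if anything falls off the work surface, if the arm or the gripper's body presses on something with over 40 N, if the wrist force passes 120 N, or if a joint passes its speed limit or range.

## Working session

There is one attempt and no reset: what is moved stays moved. The work goes in short steps, Python scripts to look and compute and a tool call to move; the robot and the scene stay as the last step left them, time stands still between calls to the robot, and variables do not carry over. Pictures are saved under pics/ and viewed, at most 10 in all, crops included, and the job is handed in when it is done.

Besides the shell and the picture viewer there is one more tool, called as name(argument=value, ...) on one line, values as JSON. apply_moves: Moves the arm, as the interface text tells. Its arguments: {"type":"object","properties":{"targets":{"type":"array","items":{"type":"object","properties":{"dp":{"type":"array","items":{"type":"number"}},"yaw":{"type":"number"}}}},"grip":{"type":"number"},"squeeze":{"type":"number"}},"required":["targets"]}

```bash
ls; mkdir -p pics; cat > h.py <<'E'
import numpy as np, cv2
from plant import get_state, cams, r
from scipy.spatial.transform import Rotation as Ro
def cap(n):
    s=get_state(); c=cams.capture(n)
    if n=="wrist":
        T=np.eye(4); T[:3,:3]=Ro.from_euler('xyz',s['eef_rot'],degrees=True).as_matrix(); T[:3,3]=s['tcp_pos']
        W=T@np.array(c['T_tool_cam'])
    else:
        W=np.eye(4); R=np.array(c['R']); W[:3,:3]=R.T; W[:3,3]=-R.T@np.array(c['t'])
    c['W']=W; return c
def pts(c):
    z=c['range_z']; v,u=np.mgrid[:z.shape[0],:z.shape[1]]
    P=np.stack([(u-c['cx'])/c['fx']*z,(v-c['cy'])/c['fy']*z,z],-1)
    return P@c['W'][:3,:3].T+c['W'][:3,3]
def save(c,n): cv2.imwrite('pics/'+n,cv2.cvtColor(c['image'],cv2.COLOR_RGB2BGR))
E
python3 - <<'E'
from h import *
s=get_state(); print(s)
for n in("scene","top"):
    c=cap(n); save(c,n+'0.png'); np.savez('pics/%s0.npz'%n,P=pts(c),im=c['image'],z=c['range_z'])
a=cv2.imread('pics/scene0.png');b=cv2.imread('pics/top0.png')
E
```

```text
pics
{'time_s': 0.0, 'joints': array([ 9.18504522e+01,  2.05888185e+01,  6.34619759e-01, -2.20451689e-02,
       -7.01371306e+01, -1.65055984e+01]), 'qd': array([ 0.10436152, -0.02516298, -0.02476484, -0.00439436,  0.07072366,
        0.02481874]), 'joint_torque': array([-7.98453984e-04, -5.82710838e+01,  2.93055135e+01,  6.99728161e+00,
        6.98360396e-03, -1.62211750e-04]), 'tcp_pos': array([0.17068761, 0.65258541, 0.24765258]), 'eef_rot': array([ 1.79906546e+02, -6.08006953e-03, -1.46626481e+01]), 'contact_force': array([ 0.07656993, -0.53267422,  0.08927777]), 'moment': array([-0.0305252 ,  0.00374452, -0.00879008]), 'gripper_force': 0.0, 'gripper_width': 0.08755807160947036}
```

View pics/scene0.png

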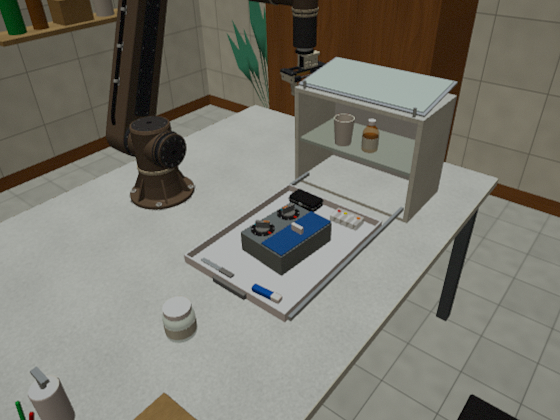

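View pics/top0.png

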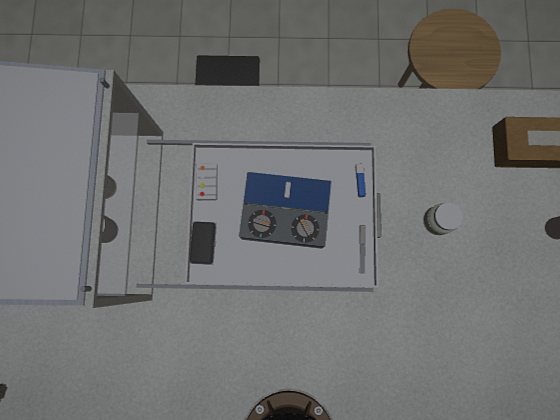

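The scene view shows the box near (286,238) on the tray and the cabinet behind it. In the top view the dials are at (262,223) and (306,228), the handle is at (288,190), and the cabinet is left of column 160.

```bash
python3 - <<'E'
from h import *
d=np.load('pics/top0.npz');P=d['P'];im=d['im']
for n,(u,v) in dict(dialL=(262,223),dialR=(306,228),handle=(288,190),lidL=(262,190),deck=(284,215),tray=(340,220),cabedge=(110,180),cabtop=(50,180),base=(288,400),traynear=(285,288),table=(420,320),meter=(203,240)).items(): print(n,P[v,u].round(4))
hsv=cv2.cvtColor(im,cv2.COLOR_RGB2HSV)
m=((hsv[...,0]>100)&(hsv[...,0]<125)&(hsv[...,1]>150)&(P[...,2]>.05)).astype(np.uint8);m[:,:230]=0;m[:,340:]=0
q=P[m>0];print('lid',len(q),q.mean(0)); rc=cv2.minAreaRect(q[:,:2].astype(np.float32)*1000);print(rc,np.median(q[:,2]))
d2=np.load('pics/scene0.npz');P2=d2['P'];h2=cv2.cvtColor(d2['im'],cv2.COLOR_RGB2HSV)
m=((h2[...,0]>100)&(h2[...,0]<125)&(h2[...,1]>150)); m[:,:235]=0;m[:,335:]=0;m[:205]=0;m[270:]=0
q=P2[m];q=q[abs(q[:,2]-.09)<.03];print('lid2',q.mean(0),np.median(q[:,2]))
for u,v in((297,229),(263,226),(289,211)):print(P2[v,u].round(4))
# box top region height
m=((P[...,2]>.06)&(P[...,2]<.2));m[:,:225]=0;m[:,345:]=0;m[:165]=0;m[260:]=0
q=P[m];print(cv2.minAreaRect(q[:,:2].astype(np.float32)*1000),np.percentile(q[:,2],[5,50,95,99]))
E
```

```text
dialL [0.5354 0.0752 0.1184]
dialR [ 0.5246 -0.0337  0.1184]
handle [0.6188 0.0121 0.1229]
lidL [0.6239 0.0785 0.0943]
deck [0.5608 0.0211 0.089 ]
tray [ 0.5603 -0.1304  0.0199]
cabedge [0.6141 0.4173 0.2238]
cabtop [0.5732 0.4602 0.3924]
base [0.097  0.0037 0.0148]
traynear [0.377  0.0156 0.0307]
table [ 0.2993 -0.3427  0.0004]
meter [0.497  0.2315 0.0533]
lid 215 [ 0.61476324 -0.01003621  0.09532407]
((622.29931640625, 13.98095703125), (212.33663940429688, 79.06855773925781), 83.7876968383789) 0.09548532344566163
lid2 [6.24846899e-01 5.59985146e-04 9.59485802e-02] 0.09605770098785793
[0.6269 0.0058 0.1086]
[ 0.5299 -0.0337  0.099 ]
[0.5424 0.0756 0.098 ]
((577.64599609375, 17.56177520751953), (220.1580352783203, 170.11634826660156), 84.52771759033203) [0.08602764 0.09303195 0.10010712 0.11925273]
```

```bash
python3 - <<'E'
from h import *
for n in('top','scene'):
    P=np.load(f'pics/{n}0.npz')['P'].reshape(-1,3)
    q=P[(P[:,2]>.1)&(P[:,1]>.2)&(P[:,0]>.2)&(P[:,0]<1)&(P[:,1]<.9)]
    print(n,len(q),np.percentile(q,[0,.5,5,50,95,99.5,100],axis=0).round(3).tolist())
    k=q[q[:,0]<.45]; print(len(k), np.percentile(k,[0,1,5,50,100],axis=0).round(3).tolist() if len(k) else '')
E
```

```text
top 32149 [[0.339, 0.368, 0.1], [0.342, 0.369, 0.148], [0.361, 0.372, 0.179], [0.575, 0.435, 0.388], [0.79, 0.537, 0.405], [0.804, 0.561, 0.408], [0.81, 0.574, 0.412]]
7644 [[0.339, 0.368, 0.1], [0.34, 0.369, 0.165], [0.345, 0.37, 0.179], [0.394, 0.429, 0.386], [0.45, 0.542, 0.406]]
scene 15628 [[0.2, 0.361, 0.1], [0.202, 0.366, 0.106], [0.343, 0.371, 0.166], [0.602, 0.462, 0.296], [0.809, 0.615, 0.413], [0.81, 0.676, 0.567], [0.812, 0.744, 0.59]]
4082 [[0.2, 0.363, 0.1], [0.201, 0.367, 0.108], [0.206, 0.37, 0.154], [0.356, 0.473, 0.294], [0.45, 0.744, 0.59]]
```

apply_moves(targets=[{"dp": [-0.01,-0.03,0.01],"yaw": 0},{"dp": [-0.02,-0.065,0.03],"yaw": 0},{"dp": [-0.03,-0.1,0.05],"yaw": 0},{"dp": [-0.04,-0.14,0.06],"yaw": 0},{"dp": [-0.045,-0.17,0.06],"yaw": 0},{"dp": [-0.05,-0.19,0.06],"yaw": 0},{"dp": [-0.05,-0.2,0.06],"yaw": 0}])

```text
time_s: 0.68
tcp_pos: [0.1203, 0.4505, 0.3092]
eef_rot: [-179.9, 0.1, -14.6]
contact_force: [0.4, 1.4, -0.8]
gripper_width: 0.0876
gripper_force: 0.0
```

```bash
python3 -c "
from h import *
s=get_state();print(s['time_s'],s['tcp_pos'],s['eef_rot'],s['joints'],s['moment'])"
```

```text
0.6833 [0.12032365 0.45047281 0.30915867] [-1.79938382e+02  6.37852013e-02 -1.46294268e+01] [ 9.93071213e+01 -1.80663132e+00 -1.87092991e+01 -3.48179508e-02
 -7.30151370e+01 -2.39264354e+01] [-0.09809944  0.03377237 -0.02471859]
```

apply_moves(targets=[{"dp": [0.01,-0.01,0.04],"yaw": -5},{"dp": [0.03,-0.03,0.07],"yaw": -10},{"dp": [0.055,-0.05,0.1],"yaw": -15},{"dp": [0.08,-0.07,0.125],"yaw": -20},{"dp": [0.105,-0.09,0.145],"yaw": -25},{"dp": [0.13,-0.115,0.15],"yaw": -30},{"dp": [0.155,-0.14,0.15],"yaw": -35},{"dp": [0.185,-0.165,0.15],"yaw": -40},{"dp": [0.215,-0.19,0.15],"yaw": -45},{"dp": [0.245,-0.22,0.15],"yaw": -50},{"dp": [0.275,-0.25,0.14],"yaw": -55},{"dp": [0.3,-0.28,0.12],"yaw": -60},{"dp": [0.325,-0.31,0.09],"yaw": -65},{"dp": [0.345,-0.34,0.06],"yaw": -70},{"dp": [0.365,-0.37,0.03],"yaw": -75},{"dp": [0.38,-0.39,0.01],"yaw": -80},{"dp": [0.38,-0.39,0.0],"yaw": -80},{"dp": [0.38,-0.39,0.0],"yaw": -80}], grip=0)

```text
time_s: 2.18
tcp_pos: [0.5002, 0.0605, 0.3034]
eef_rot: [179.6, -0.2, -94.9]
contact_force: [-1.6, 0.1, -1.4]
gripper_width: 0.0441
gripper_force: 0.0
```

```bash
python3 -c "
from h import *
c=cap('wrist');print(c['T_tool_cam']);save(c,'w1.png');np.savez('pics/w1.npz',P=pts(c),im=c['image'],W=c['W'],K=[c['fx'],c['fy'],c['cx'],c['cy']])
s=get_state();print(s['time_s'],s['tcp_pos'],s['eef_rot'],s['joints'])"
```

```text
[[ 1.27889445e-03 -9.56251699e-01 -2.92542395e-01  7.94103343e-02]
 [ 9.99998815e-01  1.47358493e-03 -4.45149696e-04 -2.77654719e-04]
 [ 8.56761219e-04 -2.92541479e-01  9.56252450e-01 -1.36668973e-01]
 [ 0.00000000e+00  0.00000000e+00  0.00000000e+00  1.00000000e+00]]
2.2333 [0.50060429 0.06149449 0.30591025] [ 1.79720369e+02 -1.68125506e-01 -9.48089981e+01] [ 2.93404809e+01  2.47013581e+00 -1.48263603e+01 -1.86485779e-02
 -7.30292980e+01 -3.41443953e+01]
```

View pics/w1.png

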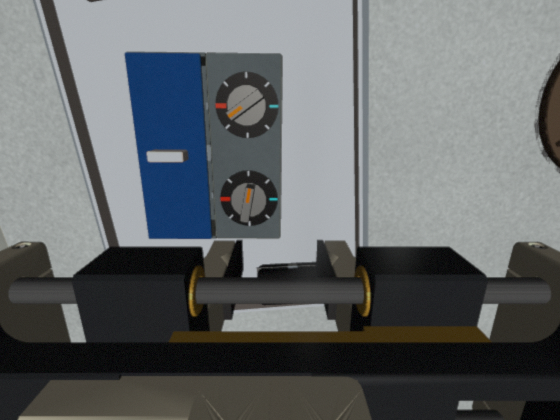

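The wrist view shows the right dial at (247,104) with its orange end at lower left. The left dial is at (250,198) with its pointer up, and the handle is at (166,156).

```bash
python3 - <<'E'
from h import *
d=np.load('pics/w1.npz');P=d['P'];im=d['im'];hsv=cv2.cvtColor(im,cv2.COLOR_RGB2HSV)
roi=np.zeros(im.shape[:2],bool);roi[50:240,120:285]=1
m=roi&(P[...,2]>.075)&(P[...,2]<.13);rc=cv2.minAreaRect(P[m][:,:2].astype(np.float32)*1000);print('box',rc)
print('deck z',np.median(P[140:165,220:270,2]),'lid z',np.median(P[180:220,165:195,2]))
for n,(u,v) in dict(L=(249,198),R=(246,104),H=(166,156)).items():
    w=np.zeros_like(roi);w[v-22:v+23,u-24:u+25]=1
    t=w&(P[...,2]>.110)&(P[...,2]<.13);q=P[t];rc=cv2.minAreaRect(q[:,:2].astype(np.float32)*1000)
    print(n,len(q),'c',q.mean(0).round(4),rc)
    mu=q[:,:2].mean(0);ev=np.linalg.eigh(np.cov((q[:,:2]-mu).T))[1][:,1];print('  axis',np.degrees(np.arctan2(ev[1],ev[0])))
    o=w&(hsv[...,0]>5)&(hsv[...,0]<22)&(hsv[...,1]>120)&(hsv[...,2]>120)
    if o.sum(): oc=P[o].mean(0);print('  orange',o.sum(),oc.round(4),'dir',np.degrees(np.arctan2(*(oc[:2]-np.array(rc[0])/1000)[::-1])))
E
```

```text
box ((578.1107788085938, 16.548614501953125), (219.8013916015625, 169.9031982421875), 84.68421173095703)
deck z 0.08943284263293944 lid z 0.09591197625422437
L 311 c [0.5378 0.0739 0.118 ] ((538.1996459960938, 75.10469055175781), (41.074920654296875, 9.955172538757324), 74.4113540649414)
  axis 73.98049533228014
  orange 51 [0.5354 0.0644 0.1191] dir -104.62001308538836
R 421 c [ 0.5278 -0.0336  0.1184] ((528.2632446289062, -33.62175750732422), (41.57867431640625, 10.188945770263672), 29.912986755371094)
  axis -150.68367767193735
  orange 63 [ 0.5386 -0.0274  0.1239] dir 30.879808973243662
H 417 c [0.6206 0.0125 0.1175] ((621.4146118164062, 12.44809341430664), (11.42737865447998, 39.86360549926758), 84.64707946777344)
  axis 174.83114577510193
```

apply_moves(targets=[{"dp": [0.012,0.005,-0.02],"yaw": -4},{"dp": [0.028,0.01,-0.055],"yaw": -8},{"dp": [0.0376,0.0137,-0.09],"yaw": -11},{"dp": [0.0376,0.0137,-0.12],"yaw": -11},{"dp": [0.0376,0.0137,-0.14],"yaw": -11},{"dp": [0.0376,0.0137,-0.146],"yaw": -11},{"dp": [0.0376,0.0137,-0.146],"yaw": -11},{"dp": [0.0376,0.0137,-0.146],"yaw": -11},{"dp": [0.0376,0.0137,-0.146],"yaw": -11}], squeeze=25)

```text
time_s: 2.98
tcp_pos: [0.5396, 0.0776, 0.1648]
eef_rot: [-179.8, 0.1, -105.6]
contact_force: [-0.0, -0.0, -0.3]
gripper_width: 0.0439
gripper_force: 0.0
```

```bash
cat > st.py <<'E'
from h import *
s=get_state();print(round(s['time_s'],2),s['tcp_pos'].round(4),s['eef_rot'].round(2),'F',s['contact_force'].round(2),'M',s['moment'].round(3),'w',round(s['gripper_width'],4),round(s['gripper_force'],1),'tau6',round(s['joint_torque'][5],3))
E
python3 st.py
```

```text
2.98 [0.5396 0.0776 0.1648] [-1.7984e+02  1.2000e-01 -1.0560e+02] F [-0.03 -0.03 -0.26] M [ 0.115 -0.1    0.017] w 0.0439 0.0 tau6 -0.001
```

apply_moves(targets=[{"dp": [-0.001,-0.002,-0.015],"yaw": 0},{"dp": [-0.001,-0.002,-0.03],"yaw": 0},{"dp": [-0.001,-0.002,-0.039],"yaw": 0},{"dp": [-0.001,-0.002,-0.042],"yaw": 0},{"dp": [-0.001,-0.002,-0.042],"yaw": 0},{"dp": [-0.001,-0.002,-0.042],"yaw": 0},{"dp": [-0.001,-0.002,-0.042],"yaw": 0}])

```text
time_s: 3.57
tcp_pos: [0.5381, 0.075, 0.1216]
eef_rot: [-179.9, 0.1, -105.6]
contact_force: [-0.3, -1.2, -0.5]
gripper_width: 0.044
gripper_force: 0.0
```

```bash
python3 st.py
```

```text
3.57 [0.5381 0.075  0.1216] [-1.7993e+02  5.0000e-02 -1.0564e+02] F [-0.28 -1.18 -0.54] M [ 0.068 -0.056 -0.018] w 0.044 0.0 tau6 -0.0
```

Now at the left dial bar. Closing the gripper.

apply_moves(targets=[{"dp": [0,0,0],"yaw": 0},{"dp": [0,0,0],"yaw": 0},{"dp": [0,0,0],"yaw": 0},{"dp": [0,0,0],"yaw": 0},{"dp": [0,0,0],"yaw": 0},{"dp": [0,0,0],"yaw": 0}], grip=1, squeeze=25)

```text
time_s: 4.07
tcp_pos: [0.5379, 0.0747, 0.1207]
eef_rot: [-180.0, 0.0, -105.6]
contact_force: [10.0, -6.3, -6.9]
gripper_width: 0.0095
gripper_force: 24.9
```

```bash
python3 st.py
```

```text
4.07 [0.5379 0.0747 0.1207] [-1.7995e+02  1.0000e-02 -1.0565e+02] F [10.   -6.33 -6.86] M [-2.246 -2.688 -0.063] w 0.0095 24.9 tau6 0.053
```

apply_moves(targets=[{"dp": [0,0,0],"yaw": -1},{"dp": [0,0,0],"yaw": -2},{"dp": [0,0,0],"yaw": -3},{"dp": [0,0,0],"yaw": -4},{"dp": [0,0,0],"yaw": -5},{"dp": [0,0,0],"yaw": -6}])

```text
time_s: 4.57
tcp_pos: [0.5377, 0.0747, 0.1206]
eef_rot: [-180.0, 0.0, -111.8]
contact_force: [4.0, -1.7, -1.7]
gripper_width: 0.0097
gripper_force: 25.0
```

```bash
python3 st.py
```

```text
4.57 [0.5377 0.0747 0.1206] [-1.7997e+02  1.0000e-02 -1.1175e+02] F [ 4.   -1.75 -1.71] M [-0.837 -1.659  0.202] w 0.0097 25.0 tau6 0.15
```

apply_moves(targets=[{"dp": [0,0,0],"yaw": -1},{"dp": [0,0,0],"yaw": -2},{"dp": [0,0,0],"yaw": -3},{"dp": [0,0,0],"yaw": -4},{"dp": [0,0,0],"yaw": -4}])

```text
time_s: 4.98
tcp_pos: [0.5376, 0.0747, 0.1206]
eef_rot: [-180.0, 0.0, -115.8]
contact_force: [4.7, -2.3, -1.4]
gripper_width: 0.01
gripper_force: 25.0
```

```bash
python3 st.py
```

```text
4.98 [0.5376 0.0747 0.1206] [-1.7998e+02  1.0000e-02 -1.1577e+02] F [ 4.67 -2.35 -1.44] M [-0.815 -1.678  0.099] w 0.01 25.0 tau6 -0.414
```

apply_moves(targets=[{"dp": [0,0,0],"yaw": -1},{"dp": [0,0,0],"yaw": -2},{"dp": [0,0,0],"yaw": -3},{"dp": [0,0,0],"yaw": -4},{"dp": [0,0,0],"yaw": -4}])

```text
time_s: 5.4
tcp_pos: [0.5375, 0.0748, 0.1206]
eef_rot: [-180.0, 0.0, -119.8]
contact_force: [4.3, -2.5, -2.0]
gripper_width: 0.0096
gripper_force: 25.0
```

```bash
python3 st.py
```

```text
5.4 [0.5375 0.0748 0.1206] [-1.7999e+02  1.0000e-02 -1.1975e+02] F [ 4.32 -2.52 -1.99] M [-0.707 -1.696  0.13 ] w 0.0096 25.0 tau6 -0.456
```

apply_moves(targets=[{"dp": [0,0,0],"yaw": -1},{"dp": [0,0,0],"yaw": -2},{"dp": [0,0,0],"yaw": -2}])

```text
time_s: 5.65
tcp_pos: [0.5375, 0.0748, 0.1207]
eef_rot: [-180.0, 0.0, -121.7]
contact_force: [4.2, -1.7, -1.0]
gripper_width: 0.0099
gripper_force: 25.0
```

```bash
python3 st.py
```

```text
5.65 [0.5375 0.0748 0.1207] [-1.7999e+02  1.0000e-02 -1.2174e+02] F [ 4.2  -1.73 -1.  ] M [-0.582 -1.631  0.103] w 0.0099 25.0 tau6 -0.407
```

apply_moves(targets=[{"dp": [0,0,0],"yaw": -1},{"dp": [0,0,0],"yaw": -2},{"dp": [0,0,0],"yaw": -2}])

```text
time_s: 5.9
tcp_pos: [0.5374, 0.0748, 0.1206]
eef_rot: [-180.0, 0.0, -123.7]
contact_force: [3.7, -1.6, -1.4]
gripper_width: 0.0098
gripper_force: 25.0
```

```bash
python3 st.py
```

```text
5.9 [0.5374 0.0748 0.1206] [-1.8000e+02  1.0000e-02 -1.2375e+02] F [ 3.69 -1.57 -1.44] M [-0.376 -1.562  0.082] w 0.0098 25.0 tau6 -0.41
```

apply_moves(targets=[{"dp": [0,0,0],"yaw": -1},{"dp": [0,0,0],"yaw": -2},{"dp": [0,0,0],"yaw": -2}])

```text
time_s: 6.15
tcp_pos: [0.5374, 0.0748, 0.1206]
eef_rot: [180.0, 0.0, -125.7]
contact_force: [3.9, -1.2, 0.1]
gripper_width: 0.0097
gripper_force: 25.0
```

```bash
python3 st.py
```

```text
6.15 [0.5374 0.0748 0.1206] [ 1.8000e+02  1.0000e-02 -1.2575e+02] F [ 3.93 -1.23  0.14] M [-0.117 -1.364  0.127] w 0.0097 25.0 tau6 -0.402
```

apply_moves(targets=[{"dp": [0,0,0],"yaw": -1},{"dp": [0,0,0],"yaw": -2},{"dp": [0,0,0],"yaw": -2}])

```text
time_s: 6.4
tcp_pos: [0.5374, 0.0749, 0.1206]
eef_rot: [180.0, 0.0, -127.7]
contact_force: [3.6, -0.5, 0.7]
gripper_width: 0.0097
gripper_force: 25.0
```

```bash
python3 st.py
```

```text
6.4 [0.5374 0.0749 0.1206] [ 1.8000e+02  1.0000e-02 -1.2775e+02] F [ 3.62 -0.47  0.68] M [ 0.152 -1.093  0.135] w 0.0097 25.0 tau6 -0.415
```

apply_moves(targets=[{"dp": [0,0,0],"yaw": -1},{"dp": [0,0,0],"yaw": -2},{"dp": [0,0,0],"yaw": -2}])

```text
time_s: 6.65
tcp_pos: [0.5374, 0.0749, 0.1206]
eef_rot: [180.0, 0.0, -129.7]
contact_force: [2.3, 0.4, 1.8]
gripper_width: 0.0096
gripper_force: 25.0
```

```bash
python3 st.py
```

```text
6.65 [0.5374 0.0749 0.1206] [ 1.7999e+02  1.0000e-02 -1.2975e+02] F [2.33 0.36 1.75] M [ 0.603 -0.8    0.119] w 0.0096 25.0 tau6 -0.422
```

apply_moves(targets=[{"dp": [0,0,0],"yaw": -1},{"dp": [0,0,0],"yaw": -2},{"dp": [0,0,0],"yaw": -2}])

```text
time_s: 6.9
tcp_pos: [0.5373, 0.0749, 0.1206]
eef_rot: [180.0, 0.0, -131.8]
contact_force: [0.4, 2.8, 2.5]
gripper_width: 0.0098
gripper_force: 25.0
```

```bash
python3 st.py
```

```text
6.9 [0.5373 0.0749 0.1206] [ 1.7999e+02  1.0000e-02 -1.3175e+02] F [0.36 2.78 2.45] M [ 0.946 -0.423  0.135] w 0.0098 25.0 tau6 -0.416
```

apply_moves(targets=[{"dp": [0,0,0],"yaw": -1},{"dp": [0,0,0],"yaw": -2},{"dp": [0,0,0],"yaw": -2}])

```text
time_s: 7.15
tcp_pos: [0.5373, 0.0749, 0.1206]
eef_rot: [180.0, 0.0, -133.8]
contact_force: [-0.3, 3.3, 3.7]
gripper_width: 0.0095
gripper_force: 25.0
```

```bash
python3 st.py
```

```text
7.15 [0.5373 0.0749 0.1206] [ 1.7999e+02  1.0000e-02 -1.3375e+02] F [-0.29  3.28  3.74] M [ 1.385 -0.058  0.067] w 0.0095 25.0 tau6 -0.424
```

apply_moves(targets=[{"dp": [0,0,0],"yaw": -1},{"dp": [0,0,0],"yaw": -2},{"dp": [0,0,0],"yaw": -2}])

```text
time_s: 7.4
tcp_pos: [0.5373, 0.0749, 0.1206]
eef_rot: [180.0, 0.0, -135.8]
contact_force: [-1.2, 4.9, 4.8]
gripper_width: 0.01
gripper_force: 25.0
```

```bash
python3 st.py
```

```text
7.4 [0.5373 0.0749 0.1206] [ 1.7998e+02  1.0000e-02 -1.3576e+02] F [-1.18  4.89  4.78] M [1.965 0.407 0.049] w 0.01 25.0 tau6 -0.373
```

apply_moves(targets=[{"dp": [0,0,0],"yaw": -1},{"dp": [0,0,0],"yaw": -2},{"dp": [0,0,0],"yaw": -2}])

```text
time_s: 7.65
tcp_pos: [0.5372, 0.0749, 0.1206]
eef_rot: [180.0, 0.0, -137.7]
contact_force: [-1.6, 5.1, 4.6]
gripper_width: 0.01
gripper_force: 25.0
```

```bash
python3 st.py
```

```text
7.65 [0.5372 0.0749 0.1206] [ 179.98    0.   -137.74] F [-1.64  5.13  4.64] M [2.056 0.546 0.015] w 0.01 25.0 tau6 -0.37
```

apply_moves(targets=[{"dp": [0,0,0],"yaw": -1},{"dp": [0,0,0],"yaw": -1.5},{"dp": [0,0,0],"yaw": -1.5}])

```text
time_s: 7.9
tcp_pos: [0.5372, 0.075, 0.1206]
eef_rot: [180.0, 0.0, -139.2]
contact_force: [-1.9, 5.9, 5.5]
gripper_width: 0.01
gripper_force: 25.0
```

```bash
python3 st.py
```

```text
7.9 [0.5372 0.075  0.1206] [ 1.7998e+02  1.0000e-02 -1.3921e+02] F [-1.9   5.86  5.48] M [2.213 0.58  0.097] w 0.01 25.0 tau6 -0.278
```

apply_moves(targets=[{"dp": [0,0,0],"yaw": -0.7},{"dp": [0,0,0],"yaw": -1.2},{"dp": [0,0,0],"yaw": -1.2}])

```text
time_s: 8.15
tcp_pos: [0.5372, 0.075, 0.1206]
eef_rot: [180.0, 0.0, -140.4]
contact_force: [-2.1, 5.7, 4.8]
gripper_width: 0.0093
gripper_force: 25.0
```

```bash
python3 st.py
```

```text
8.15 [0.5372 0.075  0.1206] [ 179.97    0.   -140.41] F [-2.13  5.66  4.85] M [2.273 0.595 0.115] w 0.0093 25.0 tau6 -0.265
```

apply_moves(targets=[{"dp": [0,0,0],"yaw": -0.7},{"dp": [0,0,0],"yaw": -1.2},{"dp": [0,0,0],"yaw": -1.2}])

```text
time_s: 8.4
tcp_pos: [0.5372, 0.075, 0.1206]
eef_rot: [180.0, 0.0, -141.6]
contact_force: [-1.5, 5.9, 5.2]
gripper_width: 0.01
gripper_force: 25.0
```

```bash
python3 st.py
```

```text
8.4 [0.5372 0.075  0.1206] [ 179.97    0.   -141.61] F [-1.54  5.92  5.25] M [2.353 0.655 0.078] w 0.01 25.0 tau6 -0.266
```

apply_moves(targets=[{"dp": [0,0,0],"yaw": -0.7},{"dp": [0,0,0],"yaw": -1.2},{"dp": [0,0,0],"yaw": -1.2}])

```text
time_s: 8.65
tcp_pos: [0.5372, 0.075, 0.1206]
eef_rot: [180.0, 0.0, -142.8]
contact_force: [-2.5, 5.5, 4.9]
gripper_width: 0.0102
gripper_force: 25.0
```

```bash
python3 st.py
```

```text
8.65 [0.5372 0.075  0.1206] [ 1.7997e+02  1.0000e-02 -1.4281e+02] F [-2.53  5.47  4.86] M [2.362 0.78  0.055] w 0.0102 25.0 tau6 -0.266
```

```bash
cat > st.py <<'E'
from h import *
import sys
n=int(sys.argv[1]) if len(sys.argv)>1 else 4
M=[];t=[]
for i in range(n):
    s=get_state();M.append(s['moment'][2]);t.append(s['joint_torque'][5])
    if i<n-1: cams.capture('wrist')
print(round(s['time_s'],2),s['tcp_pos'].round(4),'yaw',s['eef_rot'][2].round(2),'F',s['contact_force'].round(2),'Mz',np.mean(M).round(3),np.round(M,3),'w',round(s['gripper_width'],4),round(s['gripper_force'],1),'tau6',np.mean(t).round(3))
E
python3 st.py
```

```text
8.8 [0.5371 0.075  0.1206] yaw -142.79 F [-2.19  5.59  4.7 ] Mz 0.079 [0.055 0.09  0.054 0.115] w 0.0095 25.0 tau6 -0.156
```

apply_moves(targets=[{"dp": [0,0,0],"yaw": -0.7},{"dp": [0,0,0],"yaw": -1.2},{"dp": [0,0,0],"yaw": -1.2}])

```text
time_s: 9.05
tcp_pos: [0.5371, 0.0751, 0.1206]
eef_rot: [180.0, 0.0, -144.0]
contact_force: [-2.7, 5.1, 4.9]
gripper_width: 0.0097
gripper_force: 25.0
```

```bash
python3 st.py
```

```text
9.2 [0.5371 0.0751 0.1206] yaw -143.98 F [-2.87  6.56  5.76] Mz 0.089 [0.153 0.04  0.051 0.112] w 0.0096 25.0 tau6 -0.157
```

apply_moves(targets=[{"dp": [0,0,0],"yaw": -1},{"dp": [0,0,0],"yaw": -1.5},{"dp": [0,0,0],"yaw": -1.5}])

```text
time_s: 9.45
tcp_pos: [0.5371, 0.0751, 0.1206]
eef_rot: [180.0, 0.0, -145.5]
contact_force: [-2.6, 6.3, 5.2]
gripper_width: 0.0097
gripper_force: 25.1
```

```bash
python3 st.py
```

```text
9.6 [0.5372 0.0751 0.1206] yaw -145.46 F [-2.32  5.87  5.66] Mz 0.268 [0.302 0.24  0.262 0.269] w 0.0098 25.1 tau6 -0.341
```

apply_moves(targets=[{"dp": [0,0,0],"yaw": -1},{"dp": [0,0,0],"yaw": -1.5},{"dp": [0,0,0],"yaw": -1.5}])

```text
time_s: 9.85
tcp_pos: [0.5371, 0.0751, 0.1206]
eef_rot: [180.0, 0.0, -147.0]
contact_force: [-3.0, 5.1, 5.5]
gripper_width: 0.0101
gripper_force: 25.3
```

```bash
python3 st.py
```

```text
10.0 [0.5371 0.0751 0.1206] yaw -146.95 F [-2.29  5.7   4.79] Mz 0.434 [0.424 0.452 0.432 0.426] w 0.0097 25.3 tau6 -0.513
```

Caught: the torque went from 0.09 to 0.43 N m. Easing back and releasing.

apply_moves(targets=[{"dp": [0,0,0],"yaw": 1.5},{"dp": [0,0,0],"yaw": 3},{"dp": [0,0,0],"yaw": 4.5},{"dp": [0,0,0],"yaw": 4.5}])

```text
time_s: 10.33
tcp_pos: [0.5371, 0.075, 0.1206]
eef_rot: [180.0, 0.0, -142.4]
contact_force: [-2.2, 5.9, 5.1]
gripper_width: 0.0097
gripper_force: 25.0
```

```bash
python3 st.py
```

```text
10.48 [0.5372 0.0751 0.1206] yaw -142.49 F [-2.59  5.74  5.49] Mz -0.021 [-0.065 -0.005 -0.015  0.   ] w 0.01 25.0 tau6 0.187
```

apply_moves(targets=[{"dp": [0,0,0],"yaw": 0},{"dp": [0,0,0],"yaw": 0},{"dp": [0,0,0],"yaw": 0},{"dp": [0,0,0],"yaw": 0},{"dp": [0,0,0.01],"yaw": 0},{"dp": [0,0,0.03],"yaw": 0},{"dp": [0,0,0.05],"yaw": 0},{"dp": [-0.002,-0.025,0.05],"yaw": -2},{"dp": [-0.005,-0.055,0.05],"yaw": -5},{"dp": [-0.008,-0.085,0.05],"yaw": -7.5},{"dp": [-0.01,-0.105,0.05],"yaw": -7.5},{"dp": [-0.01,-0.109,0.05],"yaw": -7.5},{"dp": [-0.01,-0.109,0.045],"yaw": -7.5},{"dp": [-0.01,-0.109,0.045],"yaw": -7.5},{"dp": [-0.01,-0.109,0.045],"yaw": -7.5}], grip=0)

```text
time_s: 11.73
tcp_pos: [0.5274, -0.0338, 0.1654]
eef_rot: [180.0, -0.0, -149.9]
contact_force: [0.0, 0.0, -0.5]
gripper_width: 0.0439
gripper_force: 0.0
```

```bash
python3 st.py 2; python3 - <<'E'
from h import *
c=cap('scene');save(c,'s2.png')
c=cap('top');P=pts(c);hsv=cv2.cvtColor(c['image'],cv2.COLOR_RGB2HSV)
o=(hsv[...,0]>3)&(hsv[...,0]<22)&(hsv[...,1]>110)&(hsv[...,2]>110)&(P[...,2]>.1)&(P[...,2]<.13)
print(P[o].round(4))
E
```

```text
11.78 [ 0.5275 -0.0336  0.1655] yaw -149.91 F [ 0.53 -0.2   0.17] Mz 0.022 [ 0.069 -0.025] w 0.0437 0.0 tau6 -0.003
[]
```

apply_moves(targets=[{"dp": [0.0005,0,-0.015],"yaw": 0},{"dp": [0.0005,0,-0.03],"yaw": 0},{"dp": [0.0005,0,-0.04],"yaw": 0},{"dp": [0.0005,0,-0.0445],"yaw": 0},{"dp": [0.0005,0,-0.0445],"yaw": 0},{"dp": [0.0005,0,-0.0445],"yaw": 0},{"dp": [0.0005,0,-0.0445],"yaw": 0}])

```text
time_s: 12.47
tcp_pos: [0.5284, -0.0341, 0.1217]
eef_rot: [-180.0, 0.0, -149.9]
contact_force: [-0.1, -0.1, -0.2]
gripper_width: 0.0438
gripper_force: 0.0
```

apply_moves(targets=[{"dp": [0,0,0],"yaw": 0},{"dp": [0,0,0],"yaw": 0},{"dp": [0,0,0],"yaw": 0},{"dp": [0,0,0],"yaw": 0},{"dp": [0,0,0],"yaw": 0},{"dp": [0,0,0],"yaw": 0}], grip=1, squeeze=25)

```text
time_s: 12.97
tcp_pos: [0.5277, -0.034, 0.1211]
eef_rot: [180.0, 0.0, -150.0]
contact_force: [-8.6, 16.7, 10.2]
gripper_width: 0.0095
gripper_force: 25.0
```

```bash
python3 st.py 3
```

```text
13.07 [ 0.5276 -0.0338  0.1211] yaw -149.98 F [-2.82  4.46  3.32] Mz -0.149 [-0.195 -0.166 -0.087] w 0.0097 25.0 tau6 0.136
```

apply_moves(targets=[{"dp": [0,0,0],"yaw": 1},{"dp": [0,0,0],"yaw": 2.5},{"dp": [0,0,0],"yaw": 4},{"dp": [0,0,0],"yaw": 5.5},{"dp": [0,0,0],"yaw": 7},{"dp": [0,0,0],"yaw": 8.5},{"dp": [0,0,0],"yaw": 10},{"dp": [0,0,0],"yaw": 11.5},{"dp": [0,0,0],"yaw": 13},{"dp": [0,0,0],"yaw": 14}])

```text
time_s: 13.9
tcp_pos: [0.5277, -0.0339, 0.1211]
eef_rot: [180.0, 0.0, -135.9]
contact_force: [-3.2, 4.5, 3.4]
gripper_width: 0.0102
gripper_force: 25.0
```

```bash
python3 st.py 4
```

```text
14.05 [ 0.5277 -0.0339  0.1212] yaw -135.94 F [-3.4   4.3   3.57] Mz -0.157 [-0.229 -0.15  -0.146 -0.102] w 0.0098 25.0 tau6 0.174
```

apply_moves(targets=[{"dp": [0,0,0],"yaw": 1},{"dp": [0,0,0],"yaw": 2.5},{"dp": [0,0,0],"yaw": 4},{"dp": [0,0,0],"yaw": 5.5},{"dp": [0,0,0],"yaw": 7},{"dp": [0,0,0],"yaw": 8.5},{"dp": [0,0,0],"yaw": 10},{"dp": [0,0,0],"yaw": 11.5},{"dp": [0,0,0],"yaw": 13},{"dp": [0,0,0],"yaw": 14}])

```text
time_s: 14.88
tcp_pos: [0.5278, -0.034, 0.1211]
eef_rot: [180.0, 0.0, -121.9]
contact_force: [-2.1, 4.0, 3.8]
gripper_width: 0.0097
gripper_force: 25.0
```

```bash
python3 st.py 4
```

```text
15.03 [ 0.5278 -0.034   0.1211] yaw -121.94 F [-3.18  4.74  4.11] Mz -0.134 [-0.232 -0.123 -0.119 -0.062] w 0.0097 25.0 tau6 0.159
```

apply_moves(targets=[{"dp": [0,0,0],"yaw": 1},{"dp": [0,0,0],"yaw": 2},{"dp": [0,0,0],"yaw": 3},{"dp": [0,0,0],"yaw": 4},{"dp": [0,0,0],"yaw": 4}])

```text
time_s: 15.45
tcp_pos: [0.5278, -0.034, 0.1212]
eef_rot: [180.0, 0.0, -117.9]
contact_force: [-3.4, 4.3, 3.3]
gripper_width: 0.0096
gripper_force: 25.0
```

```bash
python3 st.py 4
```

```text
15.6 [ 0.5278 -0.034   0.1211] yaw -117.94 F [-2.86  4.92  3.72] Mz -0.094 [-0.117 -0.057 -0.105 -0.098] w 0.0099 25.0 tau6 0.214
```

apply_moves(targets=[{"dp": [0,0,0],"yaw": 1},{"dp": [0,0,0],"yaw": 2},{"dp": [0,0,0],"yaw": 2}])

```text
time_s: 15.85
tcp_pos: [0.5279, -0.034, 0.1212]
eef_rot: [180.0, 0.0, -115.9]
contact_force: [-2.4, 3.6, 2.8]
gripper_width: 0.0096
gripper_force: 25.0
```

```bash
python3 st.py 4
```

```text
16.0 [ 0.5278 -0.034   0.1212] yaw -115.95 F [-2.83  4.47  4.54] Mz -0.097 [-0.092 -0.069 -0.126 -0.102] w 0.0096 25.0 tau6 0.223
```

apply_moves(targets=[{"dp": [0,0,0],"yaw": 1},{"dp": [0,0,0],"yaw": 2},{"dp": [0,0,0],"yaw": 2}])

```text
time_s: 16.25
tcp_pos: [0.5279, -0.034, 0.1212]
eef_rot: [180.0, 0.0, -113.9]
contact_force: [-2.5, 4.7, 3.7]
gripper_width: 0.0097
gripper_force: 25.0
```

```bash
python3 st.py 4
```

```text
16.4 [ 0.5278 -0.034   0.1211] yaw -113.93 F [-2.59  4.02  3.43] Mz -0.108 [-0.14  -0.079 -0.08  -0.134] w 0.0097 25.0 tau6 0.229
```

apply_moves(targets=[{"dp": [0,0,0],"yaw": 1},{"dp": [0,0,0],"yaw": 2},{"dp": [0,0,0],"yaw": 2}])

```text
time_s: 16.65
tcp_pos: [0.5279, -0.034, 0.1211]
eef_rot: [180.0, 0.0, -111.9]
contact_force: [-2.9, 4.8, 3.1]
gripper_width: 0.0099
gripper_force: 25.0
```

```bash
python3 st.py 4
```

```text
16.8 [ 0.5279 -0.034   0.1212] yaw -111.93 F [-2.86  5.12  4.27] Mz -0.096 [-0.125 -0.06  -0.103 -0.095] w 0.0098 25.0 tau6 0.218
```

apply_moves(targets=[{"dp": [0,0,0],"yaw": 1},{"dp": [0,0,0],"yaw": 1.8},{"dp": [0,0,0],"yaw": 1.8}])

```text
time_s: 17.05
tcp_pos: [0.5279, -0.034, 0.1211]
eef_rot: [180.0, 0.0, -110.1]
contact_force: [-2.6, 4.6, 3.7]
gripper_width: 0.0096
gripper_force: 25.0
```

```bash
python3 st.py 4
```

```text
17.2 [ 0.5279 -0.0341  0.1212] yaw -110.13 F [-2.64  3.44  2.97] Mz -0.1 [-0.075 -0.124 -0.114 -0.088] w 0.0101 25.0 tau6 0.218
```

apply_moves(targets=[{"dp": [0,0,0],"yaw": 1},{"dp": [0,0,0],"yaw": 1.8},{"dp": [0,0,0],"yaw": 1.8}])

```text
time_s: 17.45
tcp_pos: [0.5279, -0.0341, 0.1211]
eef_rot: [180.0, 0.0, -108.3]
contact_force: [-3.7, 4.4, 3.5]
gripper_width: 0.0102
gripper_force: 25.0
```

```bash
python3 st.py 4
```

```text
17.6 [ 0.5279 -0.0341  0.1211] yaw -108.32 F [-2.04  4.54  3.5 ] Mz -0.149 [-0.18  -0.15  -0.131 -0.137] w 0.0098 25.0 tau6 0.234
```

apply_moves(targets=[{"dp": [0,0,0],"yaw": 1},{"dp": [0,0,0],"yaw": 1.8},{"dp": [0,0,0],"yaw": 1.8}])

```text
time_s: 17.85
tcp_pos: [0.5279, -0.0341, 0.1211]
eef_rot: [-180.0, 0.0, -106.5]
contact_force: [-2.3, 4.1, 2.5]
gripper_width: 0.0095
gripper_force: 25.0
```

```bash
python3 st.py 4
```

```text
18.0 [ 0.5279 -0.0341  0.1211] yaw -106.52 F [-2.56  4.47  3.31] Mz -0.099 [-0.145 -0.069 -0.092 -0.091] w 0.0094 25.0 tau6 0.211
```

apply_moves(targets=[{"dp": [0,0,0],"yaw": 1},{"dp": [0,0,0],"yaw": 1.8},{"dp": [0,0,0],"yaw": 1.8}])

```text
time_s: 18.25
tcp_pos: [0.5279, -0.0341, 0.1211]
eef_rot: [-180.0, 0.0, -104.7]
contact_force: [-2.1, 4.3, 3.6]
gripper_width: 0.0098
gripper_force: 25.0
```

```bash
python3 st.py 4
```

```text
18.4 [ 0.5279 -0.0341  0.1211] yaw -104.72 F [-2.31  4.95  3.39] Mz -0.11 [-0.083 -0.147 -0.067 -0.141] w 0.0097 25.0 tau6 0.219
```

apply_moves(targets=[{"dp": [0,0,0],"yaw": 1},{"dp": [0,0,0],"yaw": 1.8},{"dp": [0,0,0],"yaw": 1.8}])

```text
time_s: 18.65
tcp_pos: [0.528, -0.0341, 0.1212]
eef_rot: [-180.0, 0.0, -102.9]
contact_force: [-2.6, 4.7, 3.8]
gripper_width: 0.0097
gripper_force: 25.0
```

```bash
python3 st.py 4
```

```text
18.8 [ 0.528  -0.0341  0.1212] yaw -102.92 F [-1.41  4.15  3.07] Mz -0.133 [-0.157 -0.125 -0.1   -0.152] w 0.0102 25.0 tau6 0.225
```

apply_moves(targets=[{"dp": [0,0,0],"yaw": 1},{"dp": [0,0,0],"yaw": 1.8},{"dp": [0,0,0],"yaw": 1.8}])

```text
time_s: 19.05
tcp_pos: [0.528, -0.0341, 0.1211]
eef_rot: [-180.0, 0.0, -101.1]
contact_force: [-2.0, 5.0, 2.8]
gripper_width: 0.01
gripper_force: 25.0
```

```bash
python3 st.py 4
```

```text
19.2 [ 0.528  -0.0341  0.1212] yaw -101.11 F [-2.64  4.71  3.42] Mz -0.103 [-0.129 -0.11  -0.076 -0.098] w 0.0099 25.0 tau6 0.21
```

apply_moves(targets=[{"dp": [0,0,0],"yaw": 1},{"dp": [0,0,0],"yaw": 1.8},{"dp": [0,0,0],"yaw": 1.8}])

```text
time_s: 19.45
tcp_pos: [0.528, -0.0341, 0.1211]
eef_rot: [-180.0, 0.0, -99.3]
contact_force: [-3.0, 4.3, 3.8]
gripper_width: 0.0098
gripper_force: 25.0
```

```bash
python3 st.py 4
```

```text
19.6 [ 0.528  -0.0341  0.1211] yaw -99.29 F [-1.78  4.88  3.59] Mz -0.115 [-0.164 -0.113 -0.105 -0.077] w 0.0101 25.0 tau6 0.219
```

apply_moves(targets=[{"dp": [0,0,0],"yaw": 1},{"dp": [0,0,0],"yaw": 1.8},{"dp": [0,0,0],"yaw": 1.8}])

```text
time_s: 19.85
tcp_pos: [0.528, -0.0341, 0.1211]
eef_rot: [-180.0, 0.0, -97.5]
contact_force: [-1.4, 4.6, 3.7]
gripper_width: 0.0097
gripper_force: 25.0
```

```bash
python3 st.py 4
```

```text
20.0 [ 0.528  -0.0341  0.1212] yaw -97.49 F [-2.59  5.12  3.24] Mz -0.127 [-0.159 -0.179 -0.058 -0.113] w 0.0099 25.0 tau6 0.23
```

apply_moves(targets=[{"dp": [0,0,0],"yaw": 1},{"dp": [0,0,0],"yaw": 1.8},{"dp": [0,0,0],"yaw": 1.8}])

```text
time_s: 20.25
tcp_pos: [0.528, -0.0341, 0.1212]
eef_rot: [-180.0, 0.0, -95.7]
contact_force: [-1.9, 4.3, 3.9]
gripper_width: 0.0097
gripper_force: 25.0
```

```bash
python3 st.py 4
```

```text
20.4 [ 0.528  -0.0341  0.1211] yaw -95.69 F [-2.48  4.46  2.92] Mz -0.129 [-0.159 -0.102 -0.119 -0.134] w 0.0097 25.0 tau6 0.214
```

apply_moves(targets=[{"dp": [0,0,0],"yaw": 1},{"dp": [0,0,0],"yaw": 1.8},{"dp": [0,0,0],"yaw": 1.8}])

```text
time_s: 20.65
tcp_pos: [0.528, -0.0341, 0.1211]
eef_rot: [-180.0, 0.0, -93.8]
contact_force: [-0.6, 5.0, 3.4]
gripper_width: 0.0101
gripper_force: 25.0
```

```bash
python3 st.py 4
```

```text
20.8 [ 0.5281 -0.0341  0.1211] yaw -93.88 F [-2.39  3.8   3.11] Mz -0.116 [-0.116 -0.123 -0.17  -0.055] w 0.0098 25.0 tau6 0.214
```

apply_moves(targets=[{"dp": [0,0,0],"yaw": 1},{"dp": [0,0,0],"yaw": 1.8},{"dp": [0,0,0],"yaw": 1.8}])

```text
time_s: 21.05
tcp_pos: [0.5281, -0.0341, 0.1211]
eef_rot: [-180.0, 0.0, -92.0]
contact_force: [-1.4, 4.5, 3.0]
gripper_width: 0.01
gripper_force: 25.0
```

```bash
python3 st.py 4
```

```text
21.2 [ 0.528  -0.0341  0.1211] yaw -92.08 F [-1.78  5.73  2.75] Mz -0.112 [-0.11  -0.123 -0.116 -0.098] w 0.0099 25.0 tau6 0.234
```

apply_moves(targets=[{"dp": [0,0,0],"yaw": 1},{"dp": [0,0,0],"yaw": 1.8},{"dp": [0,0,0],"yaw": 1.8}])

```text
time_s: 21.45
tcp_pos: [0.5281, -0.0341, 0.1211]
eef_rot: [-180.0, 0.0, -90.2]
contact_force: [-1.6, 4.4, 3.2]
gripper_width: 0.0099
gripper_force: 25.0
```

```bash
python3 st.py 4
```

```text
21.6 [ 0.5281 -0.0341  0.1211] yaw -90.26 F [-1.44  4.83  2.5 ] Mz -0.103 [-0.13  -0.127 -0.06  -0.096] w 0.0095 25.0 tau6 0.191
```

apply_moves(targets=[{"dp": [0,0,0],"yaw": 1},{"dp": [0,0,0],"yaw": 1.8},{"dp": [0,0,0],"yaw": 1.8}])

```text
time_s: 21.85
tcp_pos: [0.5281, -0.0341, 0.1212]
eef_rot: [-180.0, 0.0, -88.4]
contact_force: [-2.6, 4.4, 3.6]
gripper_width: 0.0098
gripper_force: 25.0
```

```bash
python3 st.py 4
```

```text
22.0 [ 0.5281 -0.0341  0.1211] yaw -88.47 F [-2.01  4.87  3.04] Mz -0.15 [-0.143 -0.134 -0.176 -0.147] w 0.0095 25.0 tau6 0.227
```

apply_moves(targets=[{"dp": [0,0,0],"yaw": 1},{"dp": [0,0,0],"yaw": 1.8},{"dp": [0,0,0],"yaw": 1.8}])

```text
time_s: 22.25
tcp_pos: [0.5281, -0.0341, 0.1212]
eef_rot: [-180.0, 0.0, -86.6]
contact_force: [-1.4, 5.0, 2.9]
gripper_width: 0.0095
gripper_force: 25.0
```

```bash
python3 st.py 4
```

```text
22.4 [ 0.5281 -0.0341  0.1212] yaw -86.67 F [-2.02  3.84  1.81] Mz -0.145 [-0.131 -0.119 -0.119 -0.213] w 0.0096 25.0 tau6 0.242
```

apply_moves(targets=[{"dp": [0,0,0],"yaw": 1},{"dp": [0,0,0],"yaw": 1.8},{"dp": [0,0,0],"yaw": 1.8}])

```text
time_s: 22.65
tcp_pos: [0.5281, -0.0341, 0.1211]
eef_rot: [-180.0, 0.0, -84.8]
contact_force: [-2.2, 4.4, 3.1]
gripper_width: 0.0098
gripper_force: 25.0
```

```bash
python3 st.py 4
```

```text
22.8 [ 0.5281 -0.0341  0.1212] yaw -84.85 F [-1.94  4.36  2.91] Mz -0.077 [-0.138 -0.105 -0.054 -0.011] w 0.0096 25.0 tau6 0.173
```

apply_moves(targets=[{"dp": [0,0,0],"yaw": 1},{"dp": [0,0,0],"yaw": 1.8},{"dp": [0,0,0],"yaw": 1.8}])

```text
time_s: 23.05
tcp_pos: [0.5282, -0.0341, 0.1212]
eef_rot: [-180.0, 0.0, -83.0]
contact_force: [-1.6, 4.1, 3.4]
gripper_width: 0.0099
gripper_force: 25.0
```

```bash
python3 st.py 4
```

```text
23.2 [ 0.5282 -0.0341  0.1212] yaw -83.04 F [-1.86  4.42  2.64] Mz -0.002 [-0.039 -0.019  0.042  0.009] w 0.0099 25.0 tau6 0.11
```

Resistance has dropped off, so the bolt is springing in. Continuing in small steps.

apply_moves(targets=[{"dp": [0,0,0],"yaw": 0.8},{"dp": [0,0,0],"yaw": 1.5},{"dp": [0,0,0],"yaw": 1.5}])

```text
time_s: 23.45
tcp_pos: [0.5281, -0.0341, 0.1211]
eef_rot: [-180.0, 0.0, -81.5]
contact_force: [-1.6, 4.1, 2.7]
gripper_width: 0.01
gripper_force: 25.0
```

```bash
python3 st.py 4
```

```text
23.6 [ 0.5281 -0.0341  0.1211] yaw -81.55 F [-1.21  6.02  2.63] Mz -0.067 [-0.096 -0.049 -0.023 -0.102] w 0.01 25.0 tau6 0.157
```

apply_moves(targets=[{"dp": [0,0,0],"yaw": 0.8},{"dp": [0,0,0],"yaw": 1.5},{"dp": [0,0,0],"yaw": 1.5}])

```text
time_s: 23.85
tcp_pos: [0.5281, -0.0341, 0.1211]
eef_rot: [-180.0, 0.0, -80.0]
contact_force: [-0.9, 4.9, 2.0]
gripper_width: 0.0094
gripper_force: 25.0
```

```bash
python3 st.py 4
```

```text
24.0 [ 0.5282 -0.0341  0.1211] yaw -80.05 F [-1.32  5.14  3.04] Mz -0.069 [-0.089 -0.079 -0.071 -0.036] w 0.0099 25.0 tau6 0.157
```

apply_moves(targets=[{"dp": [0,0,0],"yaw": 0.8},{"dp": [0,0,0],"yaw": 1.5},{"dp": [0,0,0],"yaw": 1.5}])

```text
time_s: 24.25
tcp_pos: [0.5282, -0.0341, 0.1211]
eef_rot: [-180.0, 0.0, -78.5]
contact_force: [-1.1, 5.2, 2.1]
gripper_width: 0.0099
gripper_force: 25.0
```

```bash
python3 st.py 4
```

```text
24.4 [ 0.5282 -0.0341  0.1212] yaw -78.55 F [-1.31  5.15  2.86] Mz -0.099 [-0.054 -0.152 -0.098 -0.092] w 0.0096 25.0 tau6 0.157
```

apply_moves(targets=[{"dp": [0,0,0],"yaw": 0.8},{"dp": [0,0,0],"yaw": 1.5},{"dp": [0,0,0],"yaw": 1.5}])

```text
time_s: 24.65
tcp_pos: [0.5282, -0.0341, 0.1212]
eef_rot: [-180.0, 0.0, -77.0]
contact_force: [-2.3, 4.4, 3.3]
gripper_width: 0.01
gripper_force: 25.0
```

```bash
python3 st.py 4
```

```text
24.8 [ 0.5282 -0.0341  0.1212] yaw -77.05 F [-0.37  5.51  2.27] Mz -0.062 [-0.092 -0.044 -0.012 -0.099] w 0.0097 25.0 tau6 0.157
```

apply_moves(targets=[{"dp": [0,0,0],"yaw": 0.8},{"dp": [0,0,0],"yaw": 1.5},{"dp": [0,0,0],"yaw": 1.5}])

```text
time_s: 25.05
tcp_pos: [0.5282, -0.0341, 0.1211]
eef_rot: [-180.0, 0.0, -75.5]
contact_force: [-1.6, 4.9, 2.2]
gripper_width: 0.0097
gripper_force: 25.0
```

```bash
python3 st.py 4
```

```text
25.2 [ 0.5282 -0.0341  0.1212] yaw -75.57 F [-2.18  5.63  3.39] Mz -0.233 [-0.207 -0.237 -0.265 -0.223] w 0.0099 25.0 tau6 0.348
```

apply_moves(targets=[{"dp": [0,0,0],"yaw": 0.5},{"dp": [0,0,0],"yaw": 1},{"dp": [0,0,0],"yaw": 1}])

```text
time_s: 25.45
tcp_pos: [0.5282, -0.0341, 0.1211]
eef_rot: [-180.0, 0.0, -74.6]
contact_force: [-0.7, 5.3, 2.8]
gripper_width: 0.0096
gripper_force: 25.2
```

```bash
python3 st.py 4
```

```text
25.6 [ 0.5282 -0.0341  0.1211] yaw -74.58 F [-1.35  4.81  2.53] Mz -0.361 [-0.372 -0.329 -0.352 -0.391] w 0.0099 25.1 tau6 0.438
```

apply_moves(targets=[{"dp": [0,0,0],"yaw": -1.5},{"dp": [0,0,0],"yaw": -3},{"dp": [0,0,0],"yaw": -4.3},{"dp": [0,0,0],"yaw": -4.3}])

```text
time_s: 25.93
tcp_pos: [0.5282, -0.0341, 0.1212]
eef_rot: [-180.0, 0.0, -78.9]
contact_force: [-1.0, 4.8, 3.1]
gripper_width: 0.0097
gripper_force: 25.0
```

```bash
python3 st.py 4
```

```text
26.08 [ 0.5282 -0.0341  0.1211] yaw -78.84 F [-0.37  5.64  3.09] Mz 0.039 [0.084 0.024 0.022 0.028] w 0.0098 25.0 tau6 -0.19
```

apply_moves(targets=[{"dp": [0,0,0],"yaw": 0},{"dp": [0,0,0],"yaw": 0},{"dp": [0,0,0],"yaw": 0},{"dp": [0,0,0],"yaw": 0},{"dp": [0,0,0.015],"yaw": 0},{"dp": [0,0,0.035],"yaw": 0},{"dp": [0,0,0.05],"yaw": 6},{"dp": [0.01,0.005,0.05],"yaw": 12},{"dp": [0.02,0.01,0.05],"yaw": 18},{"dp": [0.03,0.015,0.05],"yaw": 25},{"dp": [0.04,0.02,0.05],"yaw": 32},{"dp": [0.05,0.025,0.05],"yaw": 39},{"dp": [0.06,0.03,0.05],"yaw": 46},{"dp": [0.07,0.035,0.05],"yaw": 53},{"dp": [0.08,0.04,0.05],"yaw": 60},{"dp": [0.09,0.045,0.05],"yaw": 67},{"dp": [0.0926,0.0466,0.05],"yaw": 72},{"dp": [0.0926,0.0466,0.05],"yaw": 73.5},{"dp": [0.0926,0.0466,0.05],"yaw": 73.5},{"dp": [0.0926,0.0466,0.05],"yaw": 73.5}], grip=0)

```text
time_s: 27.75
tcp_pos: [0.6204, 0.0121, 0.1708]
eef_rot: [180.0, 0.0, -5.5]
contact_force: [-0.4, 1.0, 0.2]
gripper_width: 0.0439
gripper_force: 0.0
```

```bash
python3 - <<'E'
from h import *
s=get_state();print(s['time_s'],s['tcp_pos'],s['eef_rot'][2],s['contact_force'],s['gripper_width'])
c=cap('wrist');save(c,'w2.png');P=pts(c)
t=(P[...,2]>.11)&(P[...,2]<.125)&(abs(P[...,0]-.6208)<.03)&(abs(P[...,1]-.0125)<.02);print(t.sum())
if t.sum()>10: print(cv2.minAreaRect(P[t][:,:2].astype(np.float32)*1000))
E
```

```text
27.75 [0.6203753  0.0120957  0.17081142] -5.526534742251767 [-0.42297365  1.0263577   0.23387896] 0.04394154756767353
923
((622.8131713867188, 12.774584770202637), (11.608019828796387, 40.24766540527344), 84.7079086303711)
```

View pics/w2.png

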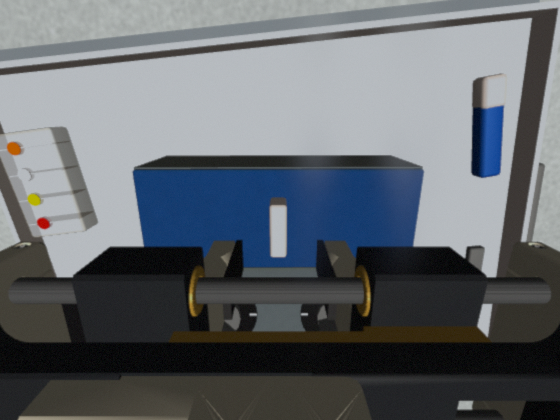

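The wrist view shows the handle at (278,228), midway between the fingers at (222,270) and (335,270). Descending and closing on it.

apply_moves(targets=[{"dp": [0.0015,0.0005,-0.015],"yaw": 0},{"dp": [0.0015,0.0005,-0.03],"yaw": 0},{"dp": [0.0015,0.0005,-0.043],"yaw": 0},{"dp": [0.0015,0.0005,-0.048],"yaw": 0},{"dp": [0.0015,0.0005,-0.048],"yaw": 0},{"dp": [0.0015,0.0005,-0.048],"yaw": 0}])

```text
time_s: 28.3
tcp_pos: [0.6221, 0.0127, 0.1234]
eef_rot: [180.0, -0.0, -5.5]
contact_force: [0.3, 0.4, -0.0]
gripper_width: 0.0437
gripper_force: 0.0
```

apply_moves(targets=[{"dp": [0,0,0],"yaw": 0},{"dp": [0,0,0],"yaw": 0},{"dp": [0,0,0],"yaw": 0},{"dp": [0,0,0],"yaw": 0},{"dp": [0,0,0],"yaw": 0}], grip=1, squeeze=12)

```text
time_s: 28.72
tcp_pos: [0.6222, 0.0129, 0.1235]
eef_rot: [-180.0, -0.0, -5.5]
contact_force: [0.2, 0.9, 0.2]
gripper_width: 0.0162
gripper_force: 0.0
```

```bash
python3 st.py 3
```

```text
28.82 [0.6221 0.0128 0.1233] yaw -5.45 F [-1.2  -0.09  0.8 ] Mz -0.001 [ 0.004 -0.03   0.024] w 0.0119 12.0 tau6 -0.009
```

apply_moves(targets=[{"dp": [-0.0001,-0.001,0],"yaw": 0},{"dp": [-0.0002,-0.002,0],"yaw": 0},{"dp": [-0.0003,-0.003,0],"yaw": 0},{"dp": [-0.0003,-0.003,0],"yaw": 0}])

```text
time_s: 29.15
tcp_pos: [0.6218, 0.0098, 0.1233]
eef_rot: [-180.0, -0.0, -5.5]
contact_force: [-0.8, 1.7, 3.2]
gripper_width: 0.012
gripper_force: 12.0
```

```bash
python3 st.py 3
```

```text
29.25 [0.6218 0.0097 0.1233] yaw -5.45 F [-0.58  1.66  3.67] Mz 0.002 [-0.021  0.054 -0.028] w 0.012 12.0 tau6 -0.003
```

The lid is free at about 1.7 N. Sliding it.

apply_moves(targets=[{"dp": [-0.0003,-0.003,0],"yaw": 0},{"dp": [-0.0007,-0.007,0],"yaw": 0},{"dp": [-0.0011,-0.012,0],"yaw": 0},{"dp": [-0.0016,-0.017,0],"yaw": 0},{"dp": [-0.002,-0.022,0],"yaw": 0},{"dp": [-0.0025,-0.027,0],"yaw": 0},{"dp": [-0.003,-0.032,0],"yaw": 0},{"dp": [-0.0034,-0.037,0],"yaw": 0},{"dp": [-0.0039,-0.042,0],"yaw": 0},{"dp": [-0.0044,-0.047,0],"yaw": 0},{"dp": [-0.0048,-0.052,0],"yaw": 0},{"dp": [-0.0053,-0.057,0],"yaw": 0},{"dp": [-0.0057,-0.061,0],"yaw": 0},{"dp": [-0.006,-0.064,0],"yaw": 0},{"dp": [-0.0062,-0.066,0],"yaw": 0},{"dp": [-0.0062,-0.066,0],"yaw": 0}])

```text
time_s: 30.58
tcp_pos: [0.6155, -0.0573, 0.1233]
eef_rot: [180.0, -0.0, -5.5]
contact_force: [-1.3, -2.0, 5.3]
gripper_width: 0.0121
gripper_force: 12.0
```

```bash
python3 st.py 3
```

```text
30.68 [ 0.6155 -0.0571  0.1233] yaw -5.48 F [-1.32 -1.53  5.23] Mz 0.031 [ 0.064  0.037 -0.008] w 0.0122 12.0 tau6 0.002
```

apply_moves(targets=[{"dp": [-0.0001,-0.001,0],"yaw": 0},{"dp": [-0.0002,-0.002,0],"yaw": 0},{"dp": [-0.0003,-0.003,0],"yaw": 0},{"dp": [-0.0003,-0.003,0],"yaw": 0}])

```text
time_s: 31.02
tcp_pos: [0.6153, -0.0595, 0.1233]
eef_rot: [180.0, -0.0, -5.5]
contact_force: [-0.9, -0.6, 5.4]
gripper_width: 0.0117
gripper_force: 12.0
```

```bash
python3 st.py 3
```

```text
31.12 [ 0.6153 -0.0595  0.1233] yaw -5.46 F [-0.58  0.64  5.44] Mz -0.01 [-0.02   0.047 -0.057] w 0.0117 12.0 tau6 -0.007
```

apply_moves(targets=[{"dp": [0,-0.0005,0],"yaw": 0},{"dp": [-0.0001,-0.001,0],"yaw": 0},{"dp": [-0.0001,-0.0015,0],"yaw": 0},{"dp": [-0.0001,-0.0015,0],"yaw": 0}])

```text
time_s: 31.45
tcp_pos: [0.6151, -0.0608, 0.1233]
eef_rot: [180.0, -0.0, -5.5]
contact_force: [-1.5, 1.3, 5.8]
gripper_width: 0.0119
gripper_force: 12.0
```

```bash
python3 st.py 3
```

```text
31.55 [ 0.6151 -0.0608  0.1233] yaw -5.45 F [-1.07  2.17  5.12] Mz 0.001 [ 0.043 -0.009 -0.032] w 0.0119 12.0 tau6 -0.012
```

apply_moves(targets=[{"dp": [0,-0.0005,0],"yaw": 0},{"dp": [-0.0001,-0.001,0],"yaw": 0},{"dp": [-0.0001,-0.001,0],"yaw": 0}])

```text
time_s: 31.8
tcp_pos: [0.6151, -0.0618, 0.1233]
eef_rot: [-180.0, -0.0, -5.5]
contact_force: [-1.7, 1.9, 5.8]
gripper_width: 0.0121
gripper_force: 12.0
```

```bash
python3 st.py 3
```

```text
31.9 [ 0.6151 -0.0618  0.1233] yaw -5.45 F [-0.97  1.24  5.79] Mz 0.035 [0.017 0.046 0.041] w 0.0119 12.0 tau6 -0.012
```

apply_moves(targets=[{"dp": [0,-0.0004,0],"yaw": 0},{"dp": [0,-0.0008,0],"yaw": 0},{"dp": [0,-0.0008,0],"yaw": 0}])

```text
time_s: 32.15
tcp_pos: [0.615, -0.0618, 0.1232]
eef_rot: [-179.9, -0.0, -5.5]
contact_force: [-2.5, 5.3, 6.9]
gripper_width: 0.0121
gripper_force: 12.0
```

```bash
python3 st.py 3
```

```text
32.25 [ 0.6151 -0.0619  0.1233] yaw -5.45 F [-2.01  4.78  6.18] Mz 0.01 [0.012 0.018 0.001] w 0.0118 12.0 tau6 -0.009
```

The lid is at its end stop: the force rose to 5 N with no further motion. Releasing and lifting.

apply_moves(targets=[{"dp": [0,0,0],"yaw": 0},{"dp": [0,0,0],"yaw": 0},{"dp": [0,0,0],"yaw": 0},{"dp": [0,0,0],"yaw": 0},{"dp": [0,0,0.01],"yaw": 0},{"dp": [0,0,0.03],"yaw": 0},{"dp": [0,0,0.06],"yaw": 0},{"dp": [-0.02,0,0.09],"yaw": 0},{"dp": [-0.05,0,0.12],"yaw": 0},{"dp": [-0.08,0,0.15],"yaw": 0},{"dp": [-0.1,0,0.17],"yaw": 0},{"dp": [-0.11,0,0.18],"yaw": 0},{"dp": [-0.11,0,0.18],"yaw": 0},{"dp": [-0.11,0,0.18],"yaw": 0}], grip=0)

```text
time_s: 33.42
tcp_pos: [0.5051, -0.0624, 0.304]
eef_rot: [-179.9, -0.1, -5.4]
contact_force: [-0.2, 0.2, -0.4]
gripper_width: 0.0439
gripper_force: 0.0
```

```bash
python3 - <<'E'
from h import *
s=get_state();print(s['time_s'],s['tcp_pos'],s['contact_force'],s['gripper_width'])
c=cap('wrist');save(c,'w3.png');P=pts(c)
t=(P[...,2]>.108)&(P[...,2]<.125)&(abs(P[...,0]-.615)<.03)&(abs(P[...,1]+.062)<.02);print(t.sum())
if t.sum()>10: print(cv2.minAreaRect(P[t][:,:2].astype(np.float32)*1000))
E
```

```text
33.4167 [ 0.50506749 -0.06240134  0.30397333] [-0.1843432   0.22801803 -0.37682379] 0.04391694318351007
464
((615.378662109375, -61.688941955566406), (11.395370483398438, 39.5362548828125), 84.38169860839844)
```

View pics/w3.png

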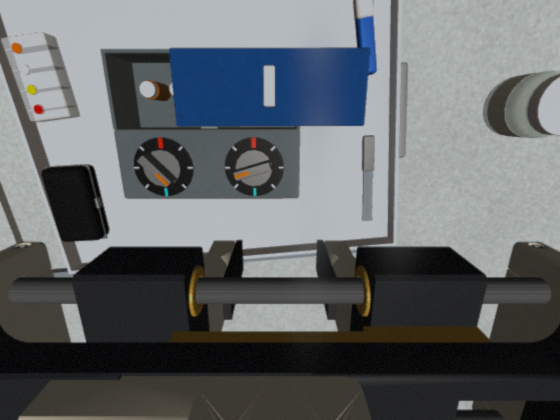

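The picture shows the compartment open, with the lid at (270,87) and its handle at (269,86). The left dial points to about 3 (165,180) and the right dial to about 6 (240,175). Handle travel is about 75 mm, and the other objects look undisturbed.

```bash
python3 -c "
from h import *
print(r.close_job())"
```

```text
the job is handed in; nothing more can be done
None
```

Both dials caught near 3 and 6 without being forced, the lid is open to its end stop (about 75 mm), and I released everything and handed the job in at about 33.5 s; no verdict came back.

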